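# Chase the thread of a wooden nut blank

### The arm

A 6-joint arm with a two-finger parallel gripper is mounted at the origin on the work surface. World frame = base frame: x ahead of the robot, y to its left, z up, the work surface at z = 0. Lengths are in m, angles in rad, forces in N, time in s.
With the tool pointing down it reaches from about 0.225 to 0.875 m from the base axis. Payload 3.4 kg.
Tool frame: the origin (TCP) lies on the centre line of the jaws, within the pads' length; the fingertips stand 17 mm ahead of it and the grasp point (between the pads) lies 2 mm behind it (nose_length is the distance from the TCP to the fingertips, in m); z points along the fingers, y is the line along which they close (so a half turn about z gives the same grasp; the last joint's range is limited). The gripper opens to 85 mm and grips with 20 to 120 N. Pads are 22 mm wide; open, the fingers measure 114 mm over their backs; the gripper's body (76 mm by 85 mm) begins 54 mm behind the grasp point. The pads swing forward as they close: fully open they stand 13 mm farther back than shut.
Start: joints at [-1.257, 0.276, 1.505, -0, 1.361, -0.121], TCP at [0.242, -0.522, 0.248] pointing down, gripper open.
Joint ranges: [-2.89, 2.89], [-0.75, 2.08], [0.22, 2.7], [-1.18, 4.32], [0.11, 2.71], [-2.7, 2.7]. Speed limits (rad/s): [2.57, 2.57, 3.14, 3.14, 3.14, 3.14].

### API

Orientations are given as a unit quaternion [w, x, y, z].
In Python, from rig import get_state, get_image, sign_off, find_in, place_of, nose_length gives the robot as it stands.
- The arm moves only by the tool apply_moves, never from a script. Its argument "deltas" is one flat list of numbers, 5 for each row, row after row: the finger opening in mm, from 0 to 85.4, then the shift along the tool's x, y, z in mm, then the turn about the tool's z in degrees. A call has 1 to 12 rows; each row is the pose to reach, as a shift and turn from the pose commanded when the call began, along the tool's axes at that moment; what a row does not reach only later rows make up. A row lasts 1/12 s, in which the tool goes at most 41.7 mm and 7.16 degrees, less where a joint would pass 70% of its speed; a pose out of reach is approached as far as the arm can. A call with a gripper value outside its range is refused whole. The fingers move at their own pace and stop on an object; "squeeze" is the grip in N (left out, the last holds). Time passes only in rows, so rows that repeat a pose let the fingers close. It gives the time, the measured TCP pose, the force, the opening and the grip force at its end, in the units of the state.
- get_state(): the state, without advancing time (a new reading comes with each control period).
- get_image(name): name is "side" or "top" or "wrist"; returns a dict with "frame" (420x560x3 uint8, red, green, blue), "K" (3x3 intrinsics, pixels), "position" and "orientation" of the camera in the world. Camera axes: x right, y down, z forward; pixel columns grow to the right and rows downward; lengths in m; the calibration is good to about 2 mm. A picture is of the moment at which its call begins. There is no depth.
- sign_off(): hands the job in; it is judged then, once.
Trained networks look in a picture, given as the dict that the camera call returned (one of the last four; its "shot" number tells which), for a name from the list of things; names that differ only in an ending like _2 or _b are one class to them, and where a whole thing is asked for, a point or a joint stands for the part that bears it (a point fixed in the world has none). Each returns a list of dicts, best first, with "score" (0 to 1); they miss things now and then, are a little off and sometimes report something else, mostly with a low value. They report only what shows in the picture. A call takes as long as a camera call.
- find_in(query, picture): "point" ([column, row] in pixels, amid what is visible of it).
- place_of(query, picture): "point" ([column, row] in pixels: a listed point, or the origin of a listed thing).
The state is a dict: "clock": time; "qpos": joint angles; "qd": joint speeds; "effort": joint torques, N m; "position": TCP position; "ee_rot": TCP orientation; "contact_force": force on the tool from outside, world axes, zero at the start; "moment": the same for the moment, N m; "width": finger opening in m; "gripper_force": force on a finger pad.
Only numpy, scipy, OpenCV 4.12 (cv2) and the standard library are available. Lean on these libraries where they do the work, as an engineer would, in place of code of your own. Each camera call takes 0.05 s, during which the arm holds its last target. There are 200 camera calls.

### The job

Swing the clamp lever fully home so that the nut blank is held, then run the tap down its threaded hole with the crank: half a turn clockwise, a quarter turn back, half a turn on, a quarter back, and so on, until you feel it come up firmly against the bottom of the hole. Turn gently and stop as soon as you feel the bottom, never forcing the crank; leave the tap there with the clamp closed, let go, and leave the other things on the bench alone.

Things in the scene. Friction and masses are not known exactly. Their poses are not given: they have to be found in the camera images.
- jig: Thread-chasing jig fixed to the bench: a wooden board 170 (x) x 360 (y) x 20 mm; on its middle a pale wooden nut blank 70 x 70 x 40 mm with a ready-threaded blind hole, under a dark wooden bridge (top 108 mm above the bench) that carries a steel tap with a crank on top. A cam clamp with a hand lever stands towards the jig's -y end. Origin: centre of the board's underside; z up. Its place and yaw vary.
- crank_axis (a point): Point on the vertical axis of tap and crank (above the jig's origin), at the top of the crank arm, 120 mm above the bench.
- crank_knob (a point): Centre of the crank's upright round wooden knob: 24 mm across, 42 mm tall (its foot 123 mm, its top 165 mm above the bench), 60 mm out from crank_axis; it spins freely on its pin, so it can be held in a fixed grasp while the crank goes round; the crank stays at the same height. The flat steel crank arm lies just below it, with nothing higher than 124 mm inside its circle.
- tap (a joint): Angle of the tap in rad, growing clockwise seen from above (forward, into the hole); 0 to 0.3 at the start. Turning takes about 3 N at the knob; it stays where it is left. It stops dead at the bottom of the hole, which is not marked: 0.8 to 1.0 turns on from the start, to be found by feel.
- tap_top (a point): Top of the tap, on crank_axis, turning with the tap; its x axis points away from the crank knob when the crank is relaxed. The crank is sprung against the tap: at the bottom it pushes back 1.7 N per mm that the knob is carried on. The bottom is surely felt when the knob resists with 8 N or more; over 20 N at the knob, either way round, overloads the tap.
- clamp_axis (a point): Point on the vertical pivot of the cam clamp, 60 mm above the bench, 150 mm from the jig's origin towards its -y.
- clamp_knob (a point): Centre of the clamp lever's upright round knob: 24 mm across, 42 mm tall (foot 67 mm, top 109 mm above the bench), 75 mm out from clamp_axis, spinning freely; the flat lever arm lies just below it (its top at 66 mm).
- clamp (a joint): Angle of the clamp lever in rad: 0 open (lever about along the jig's -x), 1.4 fully home against its stop (lever about along the jig's -y); grows anticlockwise seen from above; starts between 0 and 0.25. Takes about 3 N at the knob and stays where it is left.
- spare_nut: Bystander: finished wooden ring nut, 48 mm across, 30 mm tall, lying on the jig's board. Leave alone.
- brush: Bystander: bench brush lying on the table. Leave alone.
- mallet: Bystander: small wooden-headed hammer lying on the table. Leave alone.
- wax_jar: Bystander: jar 64 mm wide, 70 mm tall. Leave alone.
- butterfly: Bystander: flat wooden butterfly, about 70 x 100 mm, 9 mm thick. Leave alone.
- heart: Bystander: flat wooden heart, about 75 mm, 6 mm thick. Leave alone.
- pin_bowl: Bystander: terracotta bowl, 80 mm wide, 35 mm tall. Leave alone.

How it is judged:
On the way, in this order (a step that is already met when the one before it is completed fails the run):
1. the clamp lever is swung home (past 1.25 rad) before the tap is turned (tap still below 0.8 rad) (value of joint clamp above 1.25 rad and value of joint tap below 0.8 rad), for 0.1 s.
2. the tap goes about half a turn forward (past 2.75 rad) (value of joint tap above 2.75 rad).
3. it comes back about a quarter turn (below 2.2 rad); running on past 3.9 rad instead fails ((value of joint tap below 2.2 rad or value of joint tap above 3.9 rad)).
4. it goes forward again (past 3.9 rad); backing off below 0.6 rad instead fails ((value of joint tap above 3.9 rad or value of joint tap below 0.6 rad)).
5. the second half turn is completed (past 4.35 rad) ((value of joint tap above 4.35 rad or value of joint tap below 0.6 rad)).
6. it comes back about a quarter turn (below 3.75 rad); running on past 5.5 rad instead fails ((value of joint tap below 3.75 rad or value of joint tap above 5.5 rad)).
7. it goes forward a third time (past 5.5 rad); backing off below 2.2 rad instead fails ((value of joint tap above 5.5 rad or value of joint tap below 2.2 rad)).
8. it comes firmly against the bottom of the hole (past 5.75 rad, crank sprung by over 0.06 rad, about 6 N at the knob) (((value of joint tap above 5.75 rad and angle between the x axis of crank_knob and the x axis of tap_top, either way round above 0.06 rad) or value of joint tap below 2.2 rad)).
At the end, for the whole second after the job is handed in: The tap stands still at the bottom of the hole (past 5.75 rad), the clamp lever is home (past 1.25 rad), the robot has let go, and the bystanders are within 30 mm of where they were (value of joint tap above 5.75 rad and value of joint clamp above 1.25 rad and velocity of joint tap between -0.1 and 0.1 rad/s); the robot touches nothing.
It fails at once if the crank is forced: sprung more than 0.22 rad against the tap, either way (about 22 N at the knob) (angle between the x axis of crank_knob and the x axis of tap_top, either way round above 0.22 rad).
It fails at once if a bystander is moved by more than 30 mm (the spare nut too) (distance of any of spare_nut, brush, mallet, wax_jar, butterfly, heart, pin_bowl from where it was at the start of the episode above 0.03 m).
It also fails if it takes over 72 s, if anything falls off the work surface, if the arm or the gripper's body presses on something with over 40 N, if the wrist force passes 120 N, or if a joint passes its speed limit or range.

## Working session

There is one attempt and no reset: what is moved stays moved. The work goes in short steps, Python scripts to look and compute and a tool call to move; the robot and the scene stay as the last step left them, time stands still between calls to the robot, and variables do not carry over. Pictures are saved under pics/ and viewed, at most 10 in all, crops included, and the job is handed in when it is done.

Besides the shell and the picture viewer there is one more tool, called after ">>>" as a command line: name --argument value ..., lists and objects as JSON in quotes. apply_moves: Moves the arm, as the interface text tells. Its arguments: {"type":"object","properties":{"deltas":{"type":"array"},"squeeze":{"type":"number"}},"required":["deltas"]}

```bash
mkdir -p pics
cat > h.py <<'E'
import numpy as np, cv2
from scipy.spatial.transform import Rotation as R
from rig import *
def rot(q): return R.from_quat([q[1],q[2],q[3],q[0]]).as_matrix()
def ray(im,p):
    d=rot(im["orientation"])@np.linalg.inv(im["K"])@np.array([p[0],p[1],1.]); return np.array(im["position"]),d/np.linalg.norm(d)
def at_z(im,p,z):
    o,d=ray(im,p); return o+d*(z-o[2])/d[2]
def tri(rs):
    A=sum(np.eye(3)-np.outer(d,d) for o,d in rs); b=sum((np.eye(3)-np.outer(d,d))@o for o,d in rs); return np.linalg.solve(A,b)
def proj(im,X):
    c=im["K"]@rot(im["orientation"]).T@(np.array(X)-np.array(im["position"])); return c[:2]/c[2]
E
cat > l.py <<'E'
from h import *
np.set_printoptions(precision=4,suppress=True)
Z=dict(crank_axis=.12,crank_knob=.144,clamp_axis=.06,clamp_knob=.088,jig=0.0)
for n in ["top","side"]:
    im=get_image(n); cv2.imwrite(f"pics/{n}0.png",im["frame"][:,:,::-1]); print(n,np.array(im["position"]))
    for q,z in Z.items():
        for r in place_of(q,im)[:2]: print(q,round(r["score"],2),np.array(r["point"]),at_z(im,r["point"],z))
s=get_state(); print(s)
print(rot(s["ee_rot"]),nose_length)
E
python3 l.py
```

```text
top [0.4066 0.0276 1.6602]
crank_axis 0.84 [270.6 173.7] [0.5777 0.0056 0.12  ]
crank_axis 0.32 [267.8 178.7] [0.5633 0.0133 0.12  ]
crank_knob 0.55 [269.2 191.1] [0.5261 0.009  0.144 ]
clamp_axis 0.78 [318.7 177.4] [ 0.5763 -0.1376  0.06  ]
clamp_knob 0.88 [333.5 199. ] [ 0.5113 -0.1786  0.088 ]
jig 0.86 [268.3 179.7] [0.5724 0.0106 0.    ]
jig 0.56 [164.1 140. ] [0.6884 0.3331 0.    ]
side [0.4782 1.1287 0.9541]
crank_axis 0.68 [240.2 197.9] [0.5892 0.0078 0.12  ]
crank_knob 0.76 [266.4 194.5] [0.5171 0.0222 0.144 ]
clamp_axis 0.63 [247.3 187.1] [ 0.58   -0.1281  0.06  ]
clamp_knob 0.85 [269.4 174.8] [ 0.5143 -0.1553  0.088 ]
jig 0.65 [245.5 230.5] [0.578  0.0031 0.    ]
{'clock': 0.6, 'qpos': array([-1.257 ,  0.2758,  1.5049, -0.    ,  1.3607, -0.121 ]), 'qd': array([ 0.0003,  0.0009, -0.0008,  0.001 ,  0.0007,  0.0004]), 'effort': array([ -0.0003, -41.6386, -24.5983,  -0.0001,   0.0003,   0.    ]), 'position': array([ 0.2422, -0.5215,  0.2484]), 'ee_rot': array([ 0.    ,  0.9765,  0.2157, -0.    ]), 'contact_force': array([-0.1328,  0.2229, -0.1864]), 'moment': array([-0.0364, -0.0215, -0.0394]), 'gripper_force': 0.0, 'width': 0.08502339856122705}
[[ 0.907   0.4212 -0.    ]
 [ 0.4212 -0.907  -0.0001]
 [-0.      0.0001 -1.    ]] 0.017
```

Run:
```python
import cv2
a=cv2.imread("pics/top0.png")[100:300,150:430]; cv2.imwrite("pics/t1.png",cv2.resize(a,None,fx=2.85,fy=2.85))
a=cv2.imread("pics/side0.png")[100:300,130:410]; cv2.imwrite("pics/s1.png",cv2.resize(a,None,fx=2.85,fy=2.85))
```

```text
(no output)
```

View pics/t1.png

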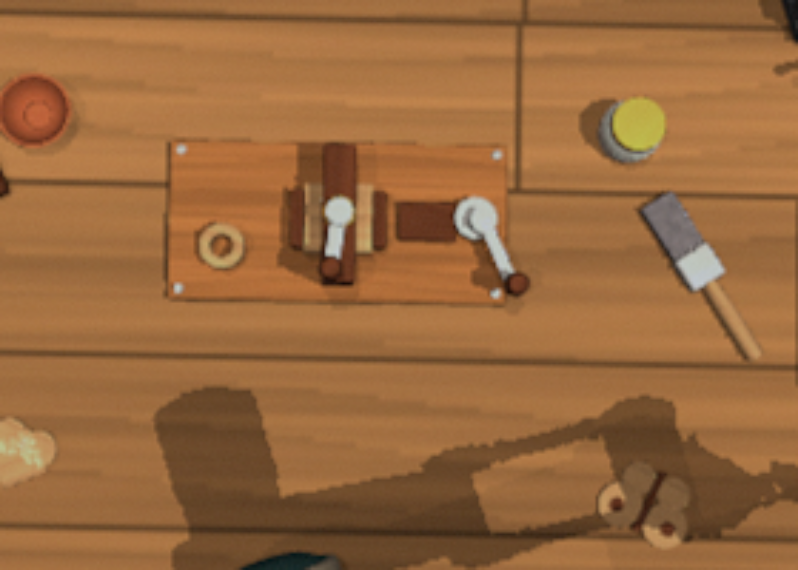

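View pics/s1.png

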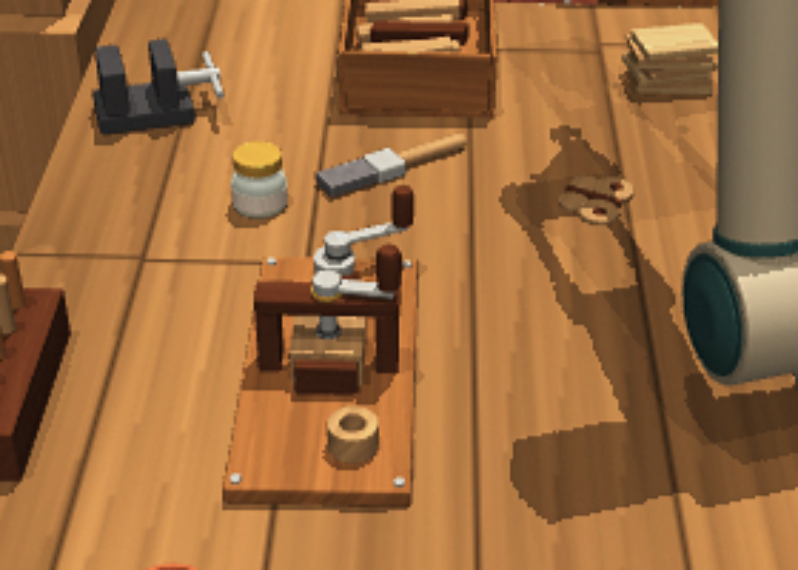

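The top crop shows the jig nearly square to the world. Its board screws are at about (181,149), (497,155), (178,288) and (495,294), the crank knob is at (332,266) towards -x, and the clamp knob is at (516,284). The side crop shows the crank knob at (388,268) and the clamp knob at (402,205), with free space around both.

```bash
cat > m.py <<'E'
from h import *
np.set_printoptions(precision=4,suppress=True)
T=get_image("top");S=get_image("side")
f=lambda p,o:np.array(p)/2.85+o
sc=[at_z(T,f(p,[150,100]),.021) for p in [(181,149),(497,155),(178,288),(495,294)]]
c=np.mean(sc,axis=0); v=sc[1]+sc[3]-sc[0]-sc[2]; yaw=np.arctan2(v[1],v[0])+np.pi/2
print("top screws centre",c,"yaw",yaw)
ss=[at_z(S,f(p,[130,100]),.021) for p in [(271,261),(407,263),(235,479),(399,482)]]
c2=np.mean(ss,axis=0); v=ss[0]+ss[1]-ss[2]-ss[3]; print("side centre",c2,np.arctan2(v[1],v[0])+np.pi/2)
for q in ["crank_axis","crank_knob","clamp_axis","clamp_knob"]:
    a,b=place_of(q,T),place_of(q,S)
    print(q,tri([ray(T,a[0]["point"]),ray(S,b[0]["point"])]))
p=(c+c2)/2
def loc(x,y): return p[:2]+np.array([[np.cos(yaw),-np.sin(yaw)],[np.sin(yaw),np.cos(yaw)]])@[x,y]
print("clamp axis",loc(0,-.15))
E
python3 m.py
```

```text
top screws centre [0.5766 0.0102 0.021 ] yaw 0.0014190583103341758
side centre [0.5771 0.0113 0.021 ] 0.003388469918256032
crank_axis [ 0.5846 -0.4384 -0.2057]
crank_knob [0.5172 0.0122 0.1449]
clamp_axis [ 0.5801 -0.1423  0.0544]
clamp_knob [ 0.5081 -0.18    0.073 ]
clamp axis [ 0.577  -0.1392]
```

>>> apply_moves --deltas '[85,15,-8,0,1,85,45,-24,0,4,85,85,-44,0,7,85,125,-65,0,10,85,165,-86,0,13,85,205,-106,0,16,85,245,-127,0,18,85,285,-148,0,20,85,320,-166,0,22,85,355,-184,0,24,85,380,-197,0,24.9,85,390,-202,0,24.9]' --squeeze 25

```text
clock: 2.1
position: [0.5137, -0.1695, 0.2485]
ee_rot: [-0.001, 1.0, 0.002, 0.001]
contact_force: [0.2, -0.4, -1.0]
width: 0.0849
gripper_force: 0.0
```

```bash
cat > w.py <<'E'
from h import *
np.set_printoptions(precision=4,suppress=True)
Z=dict(crank_knob=.144,clamp_axis=.06,clamp_knob=.088,clamp_knob_top=.109)
ims={n:get_image(n) for n in ["wrist","side","top"]}
for q in ["clamp_knob","crank_knob"]:
    rs=[]
    for n,im in ims.items():
        r=place_of(q,im)
        if r: print(q,n,round(r[0]["score"],2),np.array(r[0]["point"]),at_z(im,r[0]["point"],Z[q]))
cv2.imwrite("pics/w1.png",ims["wrist"]["frame"][:,:,::-1])
s=get_state(); print(s["position"],s["qpos"],rot(s["ee_rot"]).round(3).tolist(),s["contact_force"],s["clock"])
E
python3 w.py
```

```text
clamp_knob wrist 0.59 [279.7 193. ] [ 0.5102 -0.1701  0.088 ]
clamp_knob side 0.55 [270.1 169.6] [ 0.5131 -0.1838  0.088 ]
clamp_knob top 0.76 [333.5 198.7] [ 0.5122 -0.1785  0.088 ]
crank_knob side 0.66 [268.6 192.5] [0.5115 0.0129 0.144 ]
crank_knob top 0.56 [268.7 195.3] [0.5143 0.0101 0.144 ]
[ 0.5101 -0.1753  0.2484] [-0.4598  0.2223  1.5794 -0.0004  1.3399  1.113 ] [[1.0, -0.002, -0.0], [-0.002, -1.0, -0.0], [-0.0, 0.0, -1.0]] [-0.3602  0.3057  0.0812] 2.55
```

View pics/w1.png

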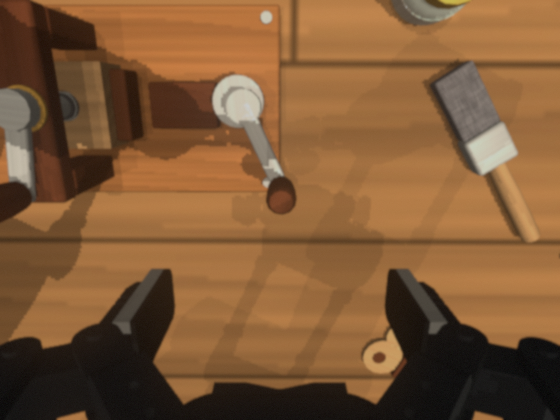

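The wrist view shows the clamp knob at (281,194), centred between the open fingers, and nothing is under the fingers. I'll go down and grip it.

>>> apply_moves --deltas '[85,1,-2,20,0,85,1,-2,50,0,85,1,-2,80,0,85,1,-2,110,0,85,1,-2,135,0,85,1,-2,150,0,85,1,-2,158,0,60,1,-2,158,0,20,1,-2,158,0,20,1,-2,158,0,20,1,-2,158,0,20,1,-2,158,0]' --squeeze 25

```text
clock: 3.55
position: [0.5125, -0.1722, 0.0915]
ee_rot: [0.0, 1.0, -0.0, 0.001]
contact_force: [0.6, 3.7, 3.0]
width: 0.0249
gripper_force: 1.7
```

>>> apply_moves --deltas '[20,0,0,0,0,20,0,0,0,0,20,0,0,0,0]'

```text
clock: 3.8
position: [0.5125, -0.172, 0.0915]
ee_rot: [0.0, 1.0, 0.0, 0.001]
contact_force: [-0.7, 0.5, 6.6]
width: 0.0229
gripper_force: 27.7
```

>>> apply_moves --deltas '[20,3,6,0,0,20,7,11,0,0,20,12,17,0,0,20,17,23,0,0,20,23,28,0,0,20,30,32,0,0,20,37,35.5,0,0,20,42,37.5,0,0,20,48,39.5,0,0,20,48,39.5,0,0]'

```text
clock: 4.63
position: [0.5611, -0.2115, 0.0916]
ee_rot: [0.0, 1.0, 0.0, 0.001]
contact_force: [-0.4, 1.4, 6.1]
width: 0.0233
gripper_force: 27.7
```

>>> apply_moves --deltas '[20,3,1,0,0,20,6.5,1.5,0,0,20,10,2,0,0,20,13,2.3,0,0,20,13,2.3,0,0]'

```text
clock: 5.05
position: [0.5732, -0.2136, 0.0915]
ee_rot: [0.0, 1.0, 0.0, 0.0]
contact_force: [-1.7, 1.6, 6.6]
width: 0.0231
gripper_force: 27.8
```

>>> apply_moves --deltas '[20,2,0,0,0,20,4,0.3,0,0,20,4,0.3,0,0]'

```text
clock: 5.3
position: [0.5768, -0.2139, 0.0915]
ee_rot: [0.0, 1.0, 0.0, 0.0]
contact_force: [-1.8, 2.0, 7.1]
width: 0.0232
gripper_force: 27.8
```

>>> apply_moves --deltas '[20,2,0,0,0,20,4,-0.2,0,0,20,4,-0.2,0,0]'

```text
clock: 5.55
position: [0.5808, -0.2139, 0.0915]
ee_rot: [0.0, 1.0, 0.0, 0.0]
contact_force: [-1.8, 0.7, 6.3]
width: 0.0231
gripper_force: 27.8
```

>>> apply_moves --deltas '[20,2,-0.2,0,0,20,4,-0.5,0,0,20,4,-0.5,0,0]'

```text
clock: 5.8
position: [0.5848, -0.2137, 0.0915]
ee_rot: [0.001, 1.0, 0.0, 0.0]
contact_force: [-1.6, 0.2, 6.2]
width: 0.0228
gripper_force: 27.8
```

>>> apply_moves --deltas '[20,2,-0.2,0,0,20,4,-0.5,0,0,20,6,-1,0,0,20,6,-1,0,0]'

```text
clock: 6.13
position: [0.5909, -0.213, 0.0916]
ee_rot: [0.001, 1.0, 0.0, 0.0]
contact_force: [-1.9, 0.0, 5.4]
width: 0.023
gripper_force: 27.7
```

Run:
```python
from h import *
np.set_printoptions(precision=4,suppress=True)
for n in ["top","side"]:
    im=get_image(n)
    for q,z in dict(clamp_knob=.088,crank_knob=.144).items():
        r=place_of(q,im)
        if r: print(n,q,round(r[0]["score"],2),at_z(im,r[0]["point"],z))
    if n=="side": cv2.imwrite("pics/s2.png",cv2.resize(im["frame"][100:300,130:410,::-1],None,fx=2.85,fy=2.85))
s=get_state();print(s["contact_force"],s["moment"],s["position"])
```

```text
top crank_knob 0.49 [0.5139 0.0154 0.144 ]
side clamp_knob 0.45 [ 0.6011 -0.2092  0.088 ]
side crank_knob 0.63 [0.5186 0.0118 0.144 ]
[-1.5168 -0.873   5.8265] [-0.0215  0.3043  0.0111] [ 0.5909 -0.213   0.0916]
```

View pics/s2.png

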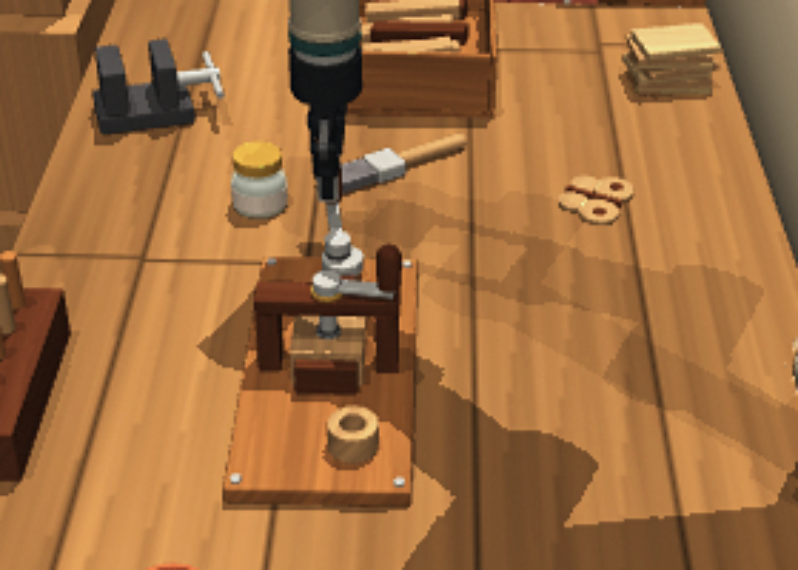

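The side view shows the clamp knob still in the fingers, with the lever slightly past the jig's -y. The stop hasn't been felt yet, so I'll carry on in small steps.

>>> apply_moves --deltas '[20,2,-0.4,0,0,20,4,-0.9,0,0,20,4,-0.9,0,0]'

```text
clock: 6.68
position: [0.5936, -0.2126, 0.0916]
ee_rot: [0.001, 1.0, 0.001, -0.001]
contact_force: [-4.8, -2.5, 7.4]
width: 0.0235
gripper_force: 27.8
```

>>> apply_moves --deltas '[20,2,-0.5,0,0,20,4,-1,0,0,20,4,-1,0,0]'

```text
clock: 6.93
position: [0.594, -0.2124, 0.0914]
ee_rot: [0.002, 1.0, 0.001, -0.005]
contact_force: [-12.5, -4.9, 11.0]
width: 0.0233
gripper_force: 28.3
```

>>> apply_moves --deltas '[20,-2,0.5,0,0,20,-4,1,0,0,50,-4,1,0,0,50,-4,1,0,0,50,-4,1,0,0,50,-4,1,10,0,50,-4,1,-15,0,50,-4,1,-45,0,50,-4,1,-80,0,50,-4,1,-110,0,50,-4,1,-130,0,50,-4,1,-130,0]'

```text
clock: 7.93
position: [0.5975, -0.2125, 0.2248]
ee_rot: [0.002, 1.0, 0.0, 0.004]
contact_force: [0.7, -0.9, 0.7]
width: 0.0501
gripper_force: 0.0
```

>>> apply_moves --deltas '[85,-6,-15,0,0,85,-16,-45,0,0,85,-28,-80,0,0,85,-41,-115,0,0,85,-54,-150,0,0,85,-66,-185,0,0,85,-75,-210,0,0,85,-80,-222,0,0,85,-80,-224,0,0,85,-80,-224,0,0]'

```text
clock: 8.77
position: [0.5143, 0.013, 0.2192]
ee_rot: [0.0, 1.0, 0.001, -0.001]
contact_force: [0.5, -0.5, 0.1]
width: 0.0849
gripper_force: 0.0
```

Run:
```python
from h import *
np.set_printoptions(precision=4,suppress=True)
ims={n:get_image(n) for n in ["wrist","top","side"]}
for n,im in ims.items():
    for q,z in dict(clamp_knob=.088,crank_knob=.144,crank_axis=.12).items():
        for r in place_of(q,im)[:1]: print(n,q,round(r["score"],2),np.array(r["point"]),at_z(im,r["point"],z))
im=ims["wrist"];cv2.imwrite("pics/w2.png",im["frame"][:,:,::-1])
s=get_state();print(s["contact_force"],s["position"],s["qpos"],rot(s["ee_rot"])[:,0])
for a in [.9*np.pi,np.pi]: print(proj(im,[.577+.06*np.cos(a),.0107+.06*np.sin(a),.165]))
print(proj(im,[.577,.0107,.12]))
```

```text
wrist crank_knob 0.92 [270.1 218.7] [0.5184 0.0177 0.144 ]
wrist crank_axis 0.57 [283.3 118.7] [0.5737 0.01   0.12  ]
top clamp_knob 0.67 [348.9 172.1] [ 0.5906 -0.2224  0.088 ]
top crank_axis 0.66 [271.6 174.4] [0.5758 0.0027 0.12  ]
side clamp_knob 0.55 [240.8 167.2] [ 0.6037 -0.1938  0.088 ]
side crank_knob 0.87 [265.1 195.8] [0.5204 0.0282 0.144 ]
side crank_axis 0.97 [243.9 196.4] [0.5796 0.0005 0.12  ]
[-0.2791  0.4167 -0.4201] [0.5149 0.0122 0.2203] [-0.1114  0.204   1.676  -0.0001  1.2616  1.4596] [ 1.     -0.0003  0.0001]
[247.2818 229.2736]
[282.3745 234.5103]
[282.196 113.016]
```

View pics/w2.png

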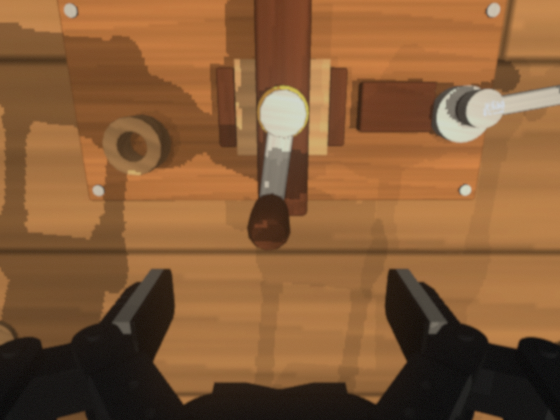

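The wrist view shows the crank axis at (282,112), which matches my axis of (0.577, 0.0107). The knob top is at (269,228), so the knob stands about 0.12 rad clockwise of -x, at (0.517, 0.018). The clamp lever is home and clear.

>>> apply_moves --deltas '[85,2.5,-5.5,10,0,85,2.5,-5.5,30,0,85,2.5,-5.5,50,0,85,2.5,-5.5,65,0,85,2.5,-5.5,72,0,60,2.5,-5.5,72,0,20,2.5,-5.5,72,0,20,2.5,-5.5,72,0,20,2.5,-5.5,72,0,20,2.5,-5.5,72,0,20,2.5,-5.5,72,0,20,2.5,-5.5,72,0]' --squeeze 35

```text
clock: 10.37
position: [0.518, 0.0182, 0.1493]
ee_rot: [-0.0, 1.0, 0.0, 0.001]
contact_force: [-0.4, 1.1, 4.0]
width: 0.023
gripper_force: 35.9
```

>>> apply_moves --deltas '[20,0,0,0,0,20,0,0,0,0]'

```text
clock: 10.53
position: [0.518, 0.0181, 0.1492]
ee_rot: [-0.0, 1.0, 0.0, 0.001]
contact_force: [-0.8, 1.6, 5.7]
width: 0.0228
gripper_force: 36.0
```

```bash
cat > arc.py <<'E'
import sys, numpy as np
# rows (tool dx,dy mm) along the crank circle from swing a to each later swing
def arc(a,b,step=.1,t0=.125,r=60):
    n=max(1,round(abs(b-a)/step)); d=np.linspace(a,b,n+1)[1:]
    print(f"{a}->{b}:",[(round(r*(np.cos(t0+a)-np.cos(t0+x)),1),round(-r*(np.sin(t0+x)-np.sin(t0+a)),1)) for x in d])
v=list(map(float,sys.argv[1:]))
for a,b in zip(v,v[1:]): arc(a,b)
E
python3 arc.py 0 1 2 3; python3 arc.py 3 2.3 1.7 2.7 3.7 4.65 3.9 3.2 4.2 4.9
```

```text
0.0->1.0: [(np.float64(1.0), np.float64(-5.9)), (np.float64(2.7), np.float64(-11.7)), (np.float64(4.9), np.float64(-17.3)), (np.float64(7.6), np.float64(-22.6)), (np.float64(10.9), np.float64(-27.6)), (np.float64(14.6), np.float64(-32.3)), (np.float64(18.8), np.float64(-36.6)), (np.float64(23.4), np.float64(-40.4)), (np.float64(28.4), np.float64(-43.8)), (np.float64(33.7), np.float64(-46.7))]
1.0->2.0: [(np.float64(5.5), np.float64(-2.3)), (np.float64(11.3), np.float64(-4.1)), (np.float64(17.2), np.float64(-5.2)), (np.float64(23.1), np.float64(-5.8)), (np.float64(29.1), np.float64(-5.8)), (np.float64(35.1), np.float64(-5.2)), (np.float64(41.0), np.float64(-3.9)), (np.float64(46.7), np.float64(-2.1)), (np.float64(52.2), np.float64(0.2)), (np.float64(57.4), np.float64(3.1))]
2.0->3.0: [(np.float64(4.9), np.float64(3.4)), (np.float64(9.5), np.float64(7.3)), (np.float64(13.7), np.float64(11.6)), (np.float64(17.4), np.float64(16.3)), (np.float64(20.6), np.float64(21.4)), (np.float64(23.3), np.float64(26.7)), (np.float64(25.4), np.float64(32.3)), (np.float64(27.0), np.float64(38.1)), (np.f
[... 2340 characters left out ...]
4(20.9), np.float64(-35.4))]
3.2->4.2: [(np.float64(-1.4), np.float64(5.8)), (np.float64(-3.3), np.float64(11.5)), (np.float64(-5.9), np.float64(16.9)), (np.float64(-8.9), np.float64(22.1)), (np.float64(-12.5), np.float64(26.9)), (np.float64(-16.5), np.float64(31.4)), (np.float64(-20.9), np.float64(35.4)), (np.float64(-25.7), np.float64(39.0)), (np.float64(-30.9), np.float64(42.1)), (np.float64(-36.3), np.float64(44.6))]
4.2->4.9: [(np.float64(-5.7), np.float64(2.0)), (np.float64(-11.5), np.float64(3.4)), (np.float64(-17.4), np.float64(4.2)), (np.float64(-23.4), np.float64(4.4)), (np.float64(-29.4), np.float64(4.1)), (np.float64(-35.3), np.float64(3.1)), (np.float64(-41.1), np.float64(1.5))]
```

>>> apply_moves --deltas '[20,0.5,-3,0,0,20,1.8,-8.8,0,0,20,3.8,-14.5,0,0,20,6.2,-20,0,0,20,9.2,-25.1,0,0,20,12.7,-30,0,0,20,16.7,-34.5,0,0,20,21,-38.5,0,0,20,26,-42.1,0,0,20,31,-45.3,0,0,20,33.7,-46.7,0,0,20,33.7,-46.7,0,0]'

```text
clock: 11.53
position: [0.5509, 0.0649, 0.1492]
ee_rot: [0.0, 1.0, 0.0, -0.0]
contact_force: [-2.6, 0.2, 8.2]
width: 0.023
gripper_force: 36.3
```

>>> apply_moves --deltas '[20,2.8,-1.2,0,0,20,8.4,-3.2,0,0,20,14.2,-4.7,0,0,20,20.2,-5.5,0,0,20,26.1,-5.8,0,0,20,32.1,-5.5,0,0,20,38,-4.6,0,0,20,43.8,-3,0,0,20,49.5,-1,0,0,20,54.8,1.6,0,0,20,57.4,3.1,0,0,20,57.4,3.1,0,0]'

```text
clock: 12.53
position: [0.6092, 0.0621, 0.1493]
ee_rot: [-0.001, 1.0, -0.0, 0.001]
contact_force: [-0.9, 2.4, 5.2]
width: 0.023
gripper_force: 36.1
```

>>> apply_moves --deltas '[20,2.5,1.6,0,0,20,7.2,5.3,0,0,20,11.6,9.4,0,0,20,15.5,14,0,0,20,19,18.8,0,0,20,22,24,0,0,20,24.4,29.5,0,0,20,26.2,35.2,0,0,20,27.5,41,0,0,20,28.2,47,0,0,20,28.4,50,0,0,20,28.4,50,0,0]'

```text
clock: 13.53
position: [0.6376, 0.0116, 0.1493]
ee_rot: [-0.0, 1.0, -0.0, 0.001]
contact_force: [-0.2, 1.9, 4.6]
width: 0.0231
gripper_force: 36.0
```

>>> apply_moves --deltas '[20,-0.2,-3,0,0,20,-0.9,-9,0,0,20,-2.2,-14.8,0,0,20,-4,-20.5,0,0,20,-6.4,-26,0,0,20,-9.4,-31.2,0,0,20,-12.8,-36.1,0,0,20,-14.7,-38.4,0,0,20,-14.7,-38.4,0,0]'

```text
clock: 14.28
position: [0.6231, 0.0503, 0.1493]
ee_rot: [0.0, 1.0, 0.0, 0.002]
contact_force: [1.4, -1.7, 5.9]
width: 0.0228
gripper_force: 36.0
```

>>> apply_moves --deltas '[20,-2.1,-2.2,0,0,20,-6.4,-6.3,0,0,20,-11.2,-10,0,0,20,-16.3,-13.1,0,0,20,-21.6,-15.7,0,0,20,-27.3,-17.8,0,0,20,-30.2,-18.7,0,0,20,-30.2,-18.7,0,0]'

```text
clock: 14.95
position: [0.5925, 0.0693, 0.1493]
ee_rot: [-0.0, 1.0, 0.0, 0.002]
contact_force: [2.6, 0.4, 6.2]
width: 0.0228
gripper_force: 36.0
```

>>> apply_moves --deltas '[20,2.8,0.9,0,0,20,8.5,3,0,0,20,13.9,5.6,0,0,20,19,8.8,0,0,20,23.8,12.4,0,0,20,28.2,16.5,0,0,20,32.1,21,0,0,20,35.6,25.9,0,0,20,38.5,31.1,0,0,20,41,36.6,0,0,20,41.9,39.4,0,0,20,41.9,39.4,0,0]'

```text
clock: 15.95
position: [0.6344, 0.0305, 0.1492]
ee_rot: [-0.001, 1.0, -0.0, 0.001]
contact_force: [1.5, 2.4, 7.4]
width: 0.0229
gripper_force: 36.2
```

>>> apply_moves --deltas '[20,0.8,2.9,0,0,20,2.1,8.7,0,0,20,2.8,14.7,0,0,20,2.9,20.7,0,0,20,2.4,26.7,0,0,20,1.3,32.6,0,0,20,-0.4,38.3,0,0,20,-2.6,43.9,0,0,20,-5.4,49.2,0,0,20,-8.7,54.2,0,0,20,-10.5,56.6,0,0,20,-10.5,56.6,0,0]'

```text
clock: 16.95
position: [0.6241, -0.0267, 0.1493]
ee_rot: [-0.001, 1.0, -0.0, 0.002]
contact_force: [2.4, 1.3, 5.8]
width: 0.0224
gripper_force: 36.1
```

>>> apply_moves --deltas '[20,-1.9,2.1,0,0,20,-5.9,6.2,0,0,20,-10.2,9.9,0,0,20,-15,13.1,0,0,20,-20,15.9,0,0,20,-25.1,18.1,0,0,20,-30.5,19.9,0,0,20,-36.1,21.1,0,0,20,-41.8,21.9,0,0,20,-47.5,22.1,0,0,20,-50.3,22,0,0,20,-50.3,22,0,0]'

```text
clock: 17.95
position: [0.5737, -0.0487, 0.1492]
ee_rot: [-0.0, 1.0, 0.0, 0.002]
contact_force: [2.7, 0.9, 5.3]
width: 0.0226
gripper_force: 36.0
```

>>> apply_moves --deltas '[20,2.8,0,0,0,20,8.4,-0.1,0,0,20,14,-0.8,0,0,20,19.5,-2,0,0,20,24.9,-3.8,0,0,20,30,-6,0,0,20,34.9,-8.6,0,0,20,39.6,-11.8,0,0,20,41.8,-13.5,0,0,20,41.8,-13.5,0,0]'

```text
clock: 18.78
position: [0.6148, -0.0359, 0.1492]
ee_rot: [0.001, 1.0, 0.0, 0.0]
contact_force: [-2.1, -3.2, 8.8]
width: 0.023
gripper_force: 36.3
```

>>> apply_moves --deltas '[20,2.2,-2,0,0,20,6.5,-6.2,0,0,20,10.3,-10.9,0,0,20,13.6,-15.9,0,0,20,16.4,-21.2,0,0,20,18.6,-26.7,0,0,20,20.3,-32.5,0,0,20,20.9,-35.4,0,0,20,20.9,-35.4,0,0]'

```text
clock: 19.53
position: [0.6364, -0.0004, 0.1492]
ee_rot: [0.001, 1.0, 0.001, 0.001]
contact_force: [1.9, -3.3, 6.8]
width: 0.0226
gripper_force: 36.1
```

>>> apply_moves --deltas '[20,-0.7,2.9,0,0,20,-2.3,8.6,0,0,20,-4.6,14.2,0,0,20,-7.4,19.5,0,0,20,-10.7,24.5,0,0,20,-14.5,29.2,0,0,20,-18.7,33.4,0,0,20,-23.3,37.2,0,0,20,-28.3,40.6,0,0,20,-33.6,43.4,0,0,20,-36.3,44.6,0,0,20,-36.3,44.6,0,0]'

```text
clock: 20.53
position: [0.6001, -0.0445, 0.1493]
ee_rot: [-0.0, 1.0, -0.0, 0.002]
contact_force: [1.4, 0.2, 6.0]
width: 0.0227
gripper_force: 36.0
```

```bash
python3 -c "
from rig import *;import numpy as np
p=get_state()['position']; print(p, np.arctan2(p[1]-.0107,-(p[0]-.577))%(2*np.pi))"; sed -i 's/(round(\(.*\),1),round(\(.*\),1))/(float(round(\1,1)),float(round(\2,1)))/' arc.py; python3 arc.py 4.2 4.9 5.3 5.6 5.9 6.2 6.4
```

```text
[ 0.60005633 -0.04448889  0.14927962] 4.31665712894025
4.2->4.9: [(-5.7, 2.0), (-11.5, 3.4), (-17.4, 4.2), (-23.4, 4.4), (-29.4, 4.1), (-35.3, 3.1), (-41.1, 1.5)]
4.9->5.3: [(-5.6, -2.1), (-11.0, -4.8), (-16.0, -8.0), (-20.8, -11.7)]
5.3->5.6: [(-4.3, -4.1), (-8.2, -8.7), (-11.7, -13.6)]
5.6->5.9: [(-2.9, -5.2), (-5.3, -10.7), (-7.1, -16.5)]
5.9->6.2: [(-1.2, -5.9), (-1.9, -11.8), (-1.9, -17.8)]
6.2->6.4: [(0.5, -6.0), (1.7, -11.9)]
```

>>> apply_moves --deltas '[20,-2.8,1,0,0,20,-8.6,2.7,0,0,20,-14.4,3.8,0,0,20,-20.4,4.3,0,0,20,-26.4,4.3,0,0,20,-32.4,3.6,0,0,20,-38.2,2.3,0,0,20,-41.1,1.5,0,0,20,-41.1,1.5,0,0]'

```text
clock: 21.28
position: [0.559, -0.0459, 0.1493]
ee_rot: [-0.0, 1.0, 0.0, 0.002]
contact_force: [3.0, -0.2, 5.2]
width: 0.0226
gripper_force: 36.0
```

>>> apply_moves --deltas '[20,-2.8,-1,0,0,20,-5.6,-2.1,0,0,20,-5.6,-2.1,0,0]'

```text
clock: 21.53
position: [0.5537, -0.044, 0.1492]
ee_rot: [-0.0, 1.0, 0.0, 0.002]
contact_force: [3.7, -0.2, 6.1]
width: 0.0227
gripper_force: 36.1
```

```bash
python3 arc.py 5.0 5.1 5.2 5.3 5.37 5.44 5.51 5.58 5.65 5.72 5.79 5.86 5.93 6.0 6.07 6.14 6.21 6.28 6.35
```

```text
5.0->5.1: [(-5.4, -2.7)]
5.1->5.2: [(-5.1, -3.2)]
5.2->5.3: [(-4.7, -3.7)]
5.3->5.37: [(-3.1, -2.9)]
5.37->5.44: [(-2.9, -3.1)]
5.44->5.51: [(-2.7, -3.3)]
5.51->5.58: [(-2.4, -3.4)]
5.58->5.65: [(-2.2, -3.6)]
5.65->5.72: [(-1.9, -3.7)]
5.72->5.79: [(-1.6, -3.9)]
5.79->5.86: [(-1.4, -4.0)]
5.86->5.93: [(-1.1, -4.1)]
5.93->6.0: [(-0.8, -4.1)]
6.0->6.07: [(-0.5, -4.2)]
6.07->6.14: [(-0.2, -4.2)]
6.14->6.21: [(0.1, -4.2)]
6.21->6.28: [(0.4, -4.2)]
6.28->6.35: [(0.7, -4.1)]
```

>>> apply_moves --deltas '[20,-2.7,-1.3,0,0,20,-5.4,-2.7,0,0,20,-5.4,-2.7,0,0]'

```text
clock: 21.78
position: [0.5484, -0.0413, 0.1492]
ee_rot: [0.0, 1.0, 0.0, 0.002]
contact_force: [2.4, -2.4, 5.2]
width: 0.0227
gripper_force: 36.1
```

>>> apply_moves --deltas '[20,-2.6,-1.6,0,0,20,-5.1,-3.2,0,0,20,-5.1,-3.2,0,0]'

```text
clock: 22.03
position: [0.5433, -0.0382, 0.1493]
ee_rot: [0.0, 1.0, 0.0, 0.002]
contact_force: [2.2, -0.2, 5.3]
width: 0.023
gripper_force: 36.0
```

>>> apply_moves --deltas '[20,-2.4,-1.8,0,0,20,-4.7,-3.7,0,0,20,-4.7,-3.7,0,0]'

```text
clock: 22.28
position: [0.5386, -0.0346, 0.1492]
ee_rot: [0.0, 1.0, 0.0, 0.002]
contact_force: [2.0, -0.6, 6.6]
width: 0.0224
gripper_force: 36.1
```

>>> apply_moves --deltas '[20,-1.5,-1.5,0,0,20,-3.1,-2.9,0,0,20,-3.1,-2.9,0,0]'

```text
clock: 22.53
position: [0.5356, -0.0318, 0.1492]
ee_rot: [0.0, 1.0, 0.0, 0.002]
contact_force: [2.6, -1.2, 5.6]
width: 0.0228
gripper_force: 36.1
```

>>> apply_moves --deltas '[20,-1.5,-1.5,0,0,20,-2.9,-3.1,0,0,20,-2.9,-3.1,0,0]'

```text
clock: 22.78
position: [0.5327, -0.0288, 0.1492]
ee_rot: [0.0, 1.0, 0.0, 0.002]
contact_force: [2.6, -2.2, 6.3]
width: 0.0227
gripper_force: 36.1
```

>>> apply_moves --deltas '[20,-1.3,-1.6,0,0,20,-2.7,-3.3,0,0,20,-2.7,-3.3,0,0]'

```text
clock: 23.03
position: [0.53, -0.0255, 0.1492]
ee_rot: [0.0, 1.0, 0.0, 0.002]
contact_force: [2.3, -1.4, 6.8]
width: 0.0228
gripper_force: 36.1
```

>>> apply_moves --deltas '[20,-1.2,-1.7,0,0,20,-2.4,-3.4,0,0,20,-2.4,-3.4,0,0]'

```text
clock: 23.28
position: [0.5275, -0.0221, 0.1492]
ee_rot: [0.0, 1.0, 0.0, 0.002]
contact_force: [1.8, -1.1, 5.6]
width: 0.023
gripper_force: 36.1
```

>>> apply_moves --deltas '[20,-1.1,-1.8,0,0,20,-2.2,-3.6,0,0,20,-2.2,-3.6,0,0]'

```text
clock: 23.53
position: [0.5253, -0.0186, 0.1492]
ee_rot: [0.001, 1.0, 0.0, 0.002]
contact_force: [1.5, -1.7, 5.8]
width: 0.0224
gripper_force: 36.1
```

>>> apply_moves --deltas '[20,-1,-1.8,0,0,20,-1.9,-3.7,0,0,20,-1.9,-3.7,0,0]'

```text
clock: 23.78
position: [0.5234, -0.0149, 0.1492]
ee_rot: [0.001, 1.0, 0.0, 0.002]
contact_force: [2.0, -2.0, 5.6]
width: 0.0229
gripper_force: 36.1
```

>>> apply_moves --deltas '[20,-0.8,-1.9,0,0,20,-1.6,-3.9,0,0,20,-1.6,-3.9,0,0]'

```text
clock: 24.03
position: [0.5217, -0.0111, 0.1492]
ee_rot: [0.001, 1.0, 0.0, 0.002]
contact_force: [1.5, -2.3, 5.9]
width: 0.0226
gripper_force: 36.1
```

>>> apply_moves --deltas '[20,-0.7,-2,0,0,20,-1.4,-4,0,0,20,-1.4,-4,0,0]'

```text
clock: 24.28
position: [0.5207, -0.0081, 0.1492]
ee_rot: [0.002, 1.0, 0.001, 0.002]
contact_force: [1.9, -5.4, 5.4]
width: 0.0231
gripper_force: 36.0
```

>>> apply_moves --deltas '[20,-0.5,-2,0,0,20,-1.1,-4.1,0,0,20,-1.1,-4.1,0,0]'

```text
clock: 24.53
position: [0.5199, -0.0055, 0.1493]
ee_rot: [0.003, 1.0, 0.001, 0.002]
contact_force: [2.4, -9.4, 4.3]
width: 0.0229
gripper_force: 36.0
```

The bottom is felt at about 9.5 N. I'll ease the spring a little, let go and lift clear.

>>> apply_moves --deltas '[20,0.5,2,0,0,20,0.9,3.5,0,0,20,0.9,3.5,0,0,56,0.9,3.5,0,0,56,0.9,3.5,0,0,56,0.9,3.5,0,0,56,0.9,3.5,0,0,56,0.9,3.5,-10,0,56,0.9,3.5,-30,0,56,0.9,3.5,-55,0,56,0.9,3.5,-80,0,56,0.9,3.5,-80,0]'

```text
clock: 25.53
position: [0.5219, -0.0064, 0.2337]
ee_rot: [0.001, 1.0, 0.0, 0.005]
contact_force: [0.6, 0.6, 0.5]
width: 0.0557
gripper_force: 0.0
```

Run:
```python
from h import *
np.set_printoptions(precision=4,suppress=True)
im=get_image("wrist"); cv2.imwrite("pics/w3.png",im["frame"][:,:,::-1])
for a in [-.45,-.35,-.25]: print(a,proj(im,[.577-.06*np.cos(a),.0107+.06*np.sin(a),.165]))
s=get_state();print(s["contact_force"],s["position"],s["width"],s["clock"])
```

```text
-0.45 [293.7744 228.9127]
-0.35 [284.0704 232.7407]
-0.25 [274.0661 235.6291]
[-0.0185 -0.4517  0.0015] [ 0.5208 -0.0063  0.2315] 0.05553445035929753 25.5833
```

View pics/w3.png

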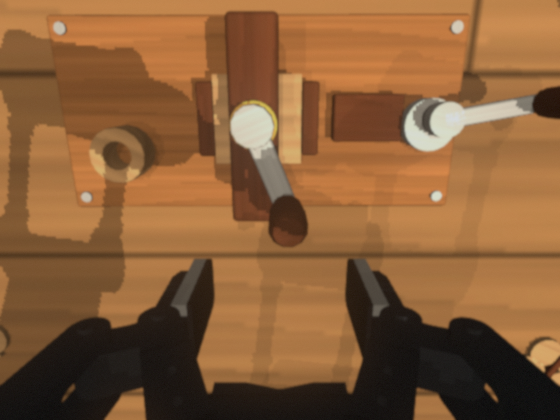

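The crank knob is at (288,228), at rest on the bottom about 0.92 turn from the start. The clamp lever is home and the gripper is clear of everything.

```bash
python3 -c "
from rig import *
print(sign_off())"
```

```text
the job is handed in; nothing more can be done
None
```

The job is handed in: the clamp is home, and the tap was run down in half-turn and quarter-back strokes until the bottom was felt at about 9.5 N. The gripper is clear; the judge's result wasn't shown.

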